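# Make up two office-chair repair kits

### The arm

A 7-joint arm with a two-finger parallel gripper is mounted at the origin on the work surface. World frame = base frame: x ahead of the robot, y to its left, z up, the work surface at z = 0. Lengths are in m, angles in rad, forces in N, time in s.
With the tool pointing down it reaches from about 0.4 to 0.925 m from the base axis. Payload 5.6 kg.
Tool frame: the origin (TCP) lies midway between the tips of the shut fingers; the grasp point (between the pads) lies 19 mm behind it; z points along the fingers, y is the line along which they close (so a half turn about z gives the same grasp; the last joint's range is limited). The gripper opens to 85 mm and grips with 20 to 120 N. Pads are 22 mm wide; open, the fingers measure 114 mm over their backs; the gripper's body (76 mm by 85 mm) begins 54 mm behind the grasp point. The pads swing forward as they close: fully open they stand 13 mm farther back than shut.
Start: joints at [1.101, 0.468, -0.012, 1.603, 0.006, 1.071, -0.056], TCP at [0.269, -0.592, 0.231] pointing down, gripper open.
Joint ranges: [-2.53, 2.53], [-0.31, 2.02], [-1.57, 1.55], [0.28, 2.44], [-1.29, 4.43], [0.15, 1.84], [-2.92, 2.92]. Speed limits (rad/s): [2.57, 2.57, 3.14, 3.14, 3.14, 3.14, 3.14].

### API

Orientations are given as a 3x3 rotation matrix whose columns are the frame's x, y, z axes.
In Python, from cell import * gives the robot as it stands. Calls block until the motion is done:
- goto(position, orientation): joint-space move of the TCP to a pose.
- move_l(position, orientation=None, v=0.15): straight line of the TCP; orientation=None keeps the orientation; v is the mean speed in m/s.
- goto_joints(angles): joint-space move.
- grip(opening, squeeze=None): opening from 0.0 (shut) to 1.0 (fully open); squeeze is the grip in N (None keeps the last); returns when the fingers have stopped.
- sleep(seconds).
- inverse_kinematics(position, orientation): joint angles nearest the present ones, or None.
- snapshot(name): name is "scene" or "side" or "wrist"; returns a dict with "color" (420x560x3 uint8, red, green, blue), "mtx" (3x3 intrinsics, pixels), "R" (3x3) and "t" (3): a world point X has camera coordinates R X + t. Camera axes: x right, y down, z forward; pixel columns grow to the right and rows downward; lengths in m; the calibration is good to about 2 mm. A picture is of the moment at which its call begins. There is no depth.
A pose or a line that the arm cannot do raises IKError and nothing moves.
- close_job(): hands the job in; it is judged then, once.
Readings, each from a call of its own:
- read_clock(): time.
- read_joint_positions(): joint angles.
- read_dq(): joint speeds.
- read_effort(): joint torques, N m.
- read_tcp_pos(): TCP position.
- read_ee_rot(): TCP orientation.
- read_ft_force(): force on the tool from outside, world axes, zero at the start.
- read_ft_torque(): the same for the moment, N m.
- read_grip_width(): opening from 0.0 (shut) to 1.0 (fully open).
- read_grasp_force(): force on a finger pad.
Only numpy, scipy, OpenCV 4.12 (cv2) and the standard library are available. Lean on these libraries where they do the work, as an engineer would, in place of code of your own. Each camera call takes 0.05 s, during which the arm holds its last target. There are 200 camera calls.

### The job

Make up the two chair repair kits. Red tray: the castor with light grey wheels, lying flat in the larger compartment, and the black star knob, stud up on the floor of the smaller one. Blue tray: the black castor, lying flat in the larger compartment, and the height lever pressed fully home in its foam pocket; set everything down without dropping it, and leave the spare orange castor and yellow knob where they are.

Things in the scene. Friction and masses are not known exactly. Their poses are not given: they have to be found in the camera images.
- castor_grey_center (a point): chair castor lying flat on its side: twin wheels light grey, black hub spot, 50 mm across, 44 mm high as it lies; steel stem (11 mm thick) sticks out level, its end 50 mm from the wheel axis. Point: on the wheel axis, 22 mm above the underside; z up along that axis; the stem points along -x, 12 mm off to +y; grip at the free +y and -y sides. 60-125 g. For the red tray.
- castor_black_center (a point): chair castor lying flat on its side: twin wheels black, grey hub spot, 50 mm across, 44 mm high as it lies; steel stem (11 mm thick) sticks out level, its end 50 mm from the wheel axis. Point: on the wheel axis, 22 mm above the underside; z up along that axis; the stem points along -x, 12 mm off to +y; grip at the free +y and -y sides. 60-125 g. For the blue tray.
- castor_orange_center (a point): chair castor lying flat on its side: twin wheels orange, black hub spot, 50 mm across, 44 mm high as it lies; steel stem (11 mm thick) sticks out level, its end 50 mm from the wheel axis. Point: on the wheel axis, 22 mm above the underside; z up along that axis; the stem points along -x, 12 mm off to +y; grip at the free +y and -y sides. 60-125 g. Spare: stays.
- knob_black_head (a point): star knob of black plastic, head down, threaded stud up: round head 46-48 mm across, 18 mm high; boss 22 mm across up to 26 mm; steel stud 8 mm across up to 42 mm above the underside. Point: on its axis, half-way up the head (9 mm above the underside); z up. 40-85 g. For the red tray.
- knob_yellow_head (a point): star knob of yellow plastic, head down, threaded stud up: round head 46-48 mm across, 18 mm high; boss 22 mm across up to 26 mm; steel stud 8 mm across up to 42 mm above the underside. Point: on its axis, half-way up the head (9 mm above the underside); z up. 40-85 g. Spare: stays.
- lever_center (a point): chair height lever lying flat, 100 mm long (x), 22 mm high: black shaft 16 mm wide from x = -50 to +5 mm, blue paddle 36 mm wide from x = +5 to +50 mm. Point: mid-length, 11 mm above the underside; x towards the paddle, z up. It balances 10 mm from the point towards the paddle. 55-110 g. For the blue tray's foam pocket.
- kit_red: red kit tray, fixed, 140 (x) by 190 mm (y), floor 3 mm, rim and divider 12 mm high. Origin: centre of underside, z up. Larger compartment, 130 by 104 (y) mm, centred at y = +38 mm; smaller, 130 by 72 mm, at y = -54. Both compartments are empty, with flat floors.
- kit_blue: blue kit tray, fixed, 140 (x) by 190 mm (y), floor 3 mm, rim and divider 12 mm high. Origin: centre of underside, z up. Larger compartment, 130 by 104 (y) mm, centred at y = +38 mm; smaller, 130 by 72 mm, at y = -54. The smaller holds firm black foam, top 19 mm above the bench, with a yellow-bottomed pocket 10 mm deep, the lever's outline plus 3 mm all round, centred in it, paddle end to +x.
There are look-alikes about, which are no part of the job. Leave any pink or turquoise look-alike of the part that bears knob_black_head alone.

How it is judged:
At the end, for the whole second after the job is handed in: Castors flat (4 mm, 0.15 rad) on the floors of their trays' larger compartments; black knob stud up on the floor of red's smaller one; lever on the pocket bottom (3 mm in height, 6 mm in x and y, 0.1 rad); orange castor and yellow knob within 30 mm of their starts; all at rest (x of castor_grey_center in the frame of kit_red between -0.045 and 0.045 m and y of castor_grey_center in the frame of kit_red between 0.006 and 0.07 m and z of castor_grey_center in the frame of kit_red between 0.021 and 0.029 m and angle between the z axis of castor_grey_center and the z axis of kit_red, either way round below 0.15 rad and linear speed of each of castor_grey, castor_black, knob_black, lever below 0.02 m/s and angular speed of each of castor_grey, castor_black, knob_black, lever below 0.3 rad/s and x of castor_black_center in the frame of kit_blue between -0.045 and 0.045 m and y of castor_black_center in the frame of kit_blue between 0.006 and 0.07 m and z of castor_black_center in the frame of kit_blue between 0.021 and 0.029 m and angle between the z axis of castor_black_center and the z axis of kit_blue, either way round below 0.15 rad and x of knob_black_head in the frame of kit_red between -0.048 and 0.048 m and y of knob_black_head in the frame of kit_red between -0.072 and -0.036 m and z of knob_black_head in the frame of kit_red between 0.008 and 0.016 m and angle between knob_black_head's own z axis and vertical below 0.15 rad and x of lever_center in the frame of kit_blue between -0.006 and 0.006 m and y of lever_center in the frame of kit_blue between -0.06 and -0.048 m and z of lever_center in the frame of kit_blue between 0.017 and 0.023 m and angle between lever_center's own z axis and vertical below 0.1 rad and distance of each of castor_orange_center, knob_yellow_head from where it was at the start of the episode below 0.03 m); the robot touches nothing.
It fails at once if a spare (orange castor or yellow knob) is moved more than 30 mm (distance of any of castor_orange_center, knob_yellow_head from where it was at the start of the episode above 0.03 m).
It fails at once if the grey castor is dropped or thrown (faster than 0.9 m/s, a fall of about 40 mm, with no finger on it) (linear speed of castor_grey above 0.9 m/s and contact force between the fingers and castor_grey below 0.05 N).
It fails at once if the black castor is dropped or thrown (faster than 0.9 m/s, a fall of about 40 mm, with no finger on it) (linear speed of castor_black above 0.9 m/s and contact force between the fingers and castor_black below 0.05 N).
It fails at once if the black knob is dropped or thrown (faster than 0.9 m/s, a fall of about 40 mm, with no finger on it) (linear speed of knob_black above 0.9 m/s and contact force between the fingers and knob_black below 0.05 N).
It fails at once if the lever is dropped or thrown (faster than 0.9 m/s, a fall of about 40 mm, with no finger on it) (linear speed of lever above 0.9 m/s and contact force between the fingers and lever below 0.05 N).
It also fails if it takes over 99 s, if anything falls off the work surface, if the arm or the gripper's body presses on something with over 40 N, if the wrist force passes 120 N, or if a joint passes its speed limit or range.

## Working session

There is one attempt and no reset: what is moved stays moved. The work goes in short steps, each a Python script; the robot and the scene stay as the last script left them, time stands still between calls to the robot, and variables do not carry over. Pictures are saved under pics/ and viewed, at most 14 in all, crops included, and the job is handed in when it is done.

```bash
mkdir -p pics; ls
python3 - <<'E'
from cell import *
import cv2
for n in ("scene","side"):
    s=snapshot(n); cv2.imwrite(f"pics/{n}0.png",cv2.cvtColor(s["color"],cv2.COLOR_RGB2BGR)); print(n,s["mtx"].tolist(),s["R"].round(3).tolist(),s["t"].round(3).tolist())
print(read_clock())
E
```

```text
pics
scene [[381.7426213936979, 0.0, 276.94510224051953], [0.0, 381.7426213936979, 208.26387188188278], [0.0, 0.0, 1.0]] [[0.783, 0.622, -0.0], [0.473, -0.595, -0.65], [-0.404, 0.509, -0.76]] [-0.411, -0.251, 1.315]
side [[388.69687578220817, 0.0, 280.84398054065315], [0.0, 388.69687578220817, 212.27692364363867], [0.0, 0.0, 1.0]] [[-0.992, -0.123, -0.023], [-0.059, 0.623, -0.78], [0.11, -0.772, -0.626]] [0.546, 0.067, 1.082]
0.1
```

View pics/scene0.png

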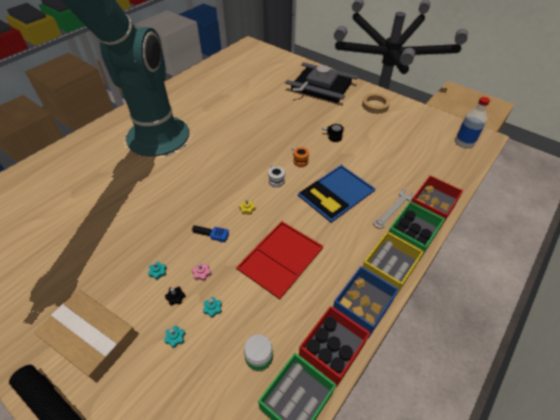

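View pics/side0.png

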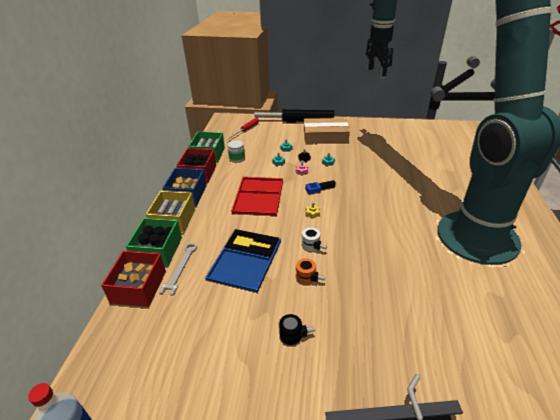

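The scene view shows:

| Item | Scene pixel | Role |
|---|---|---|
| Castor, black | (335,132) | to blue tray |
| Castor, orange | (301,157) | spare |
| Castor, light grey | (276,176) | to red tray |
| Knob, yellow | (247,207) | spare |
| Knob, black | (175,295) | to red tray |
| Knobs, turquoise | (157,270), (213,307), (175,336) | look-alikes |
| Knob, pink | (201,271) | look-alike |
| Lever | (210,233) | to blue tray |
| Red tray | (280,258) | |
| Blue tray | (337,192) | |

The black knob fits the description by colour. I'll confirm it in a close wrist picture.

```bash
cat > h.py <<'E'
from cell import *
import cv2, numpy as np
def save(s,n,crop=None,k=1):
    c=s["color"]
    if crop: c=c[crop[1]:crop[3],crop[0]:crop[2]]
    cv2.imwrite(f"pics/{n}.png",cv2.cvtColor(cv2.resize(c,None,fx=k,fy=k,interpolation=cv2.INTER_CUBIC),cv2.COLOR_RGB2BGR))
def p2w(s,uv,z):
    d=s["R"].T@np.linalg.inv(s["mtx"])@np.array([uv[0],uv[1],1.0]); c=-s["R"].T@s["t"]
    return c+d*(z-c[2])/d[2]
def w2p(s,X):
    p=s["mtx"]@(s["R"]@np.array(X)+s["t"]); return p[:2]/p[2]
def down(a):  # tool down, finger-closing axis (tool y) at world angle a
    y=np.array([np.cos(a),np.sin(a),0]); z=np.array([0,0,-1.]); return np.column_stack([np.cross(y,z),y,z])
E
python3 - <<'E'
from h import *
a=snapshot("scene"); b=snapshot("side")
for n,u,v,z in [("black",(335,132),(291,327),.03),("orange",(301,157),(306,268),.03),("grey",(276,176),(311,238),.03),("yellow",(247,207),(313,211),.015),("kblack",(175,295),(305,157),.015),("turq1",(157,270),(328,160),.015),("turq2",(213,307),(278,160),.015),("turq3",(175,336),(286,146),.015),("pink",(201,271),(302,169),.015),("lever",(210,233),(320,187),.011),("red",(280,258),(258,196),.003),("blue",(337,192),(244,260),.003)]:
    print(n,p2w(a,u,z).round(3)[:2],p2w(b,v,z).round(3)[:2])
w=snapshot("wrist"); print(w["R"].round(3).tolist(),(-w["R"].T@w["t"]-read_tcp_pos()).round(3),w["mtx"][0,0],read_ee_rot().round(2).tolist())
print(read_clock(), read_joint_positions())
E
```

```text
black [0.486 0.362] [0.482 0.369]
orange [0.47 0.19] [0.463 0.196]
grey [0.461 0.075] [0.457 0.085]
yellow [ 0.465 -0.062] [ 0.459 -0.051]
kblack [ 0.514 -0.375] [ 0.507 -0.361]
turq1 [ 0.427 -0.357] [ 0.423 -0.348]
turq2 [ 0.606 -0.341] [ 0.602 -0.332]
turq3 [ 0.589 -0.442] [ 0.584 -0.436]
pink [ 0.515 -0.291] [ 0.511 -0.28 ]
lever [ 0.446 -0.191] [ 0.444 -0.183]
red [ 0.64  -0.132] [ 0.64  -0.126]
blue [0.629 0.157] [0.629 0.159]
[[0.415, -0.91, -0.0], [-0.863, -0.394, 0.316], [-0.288, -0.131, -0.949]] [0.074 0.032 0.143] 293.1388682706891 [[0.91, 0.41, -0.0], [0.41, -0.91, 0.0], [-0.0, -0.0, -1.0]]
0.25 [ 1.10097239  0.46794074 -0.01157993  1.60314511  0.00600759  1.07144225
 -0.05631576]
```

Run:
```python
from h import *
import pickle
R=down(-np.pi/2)
d={}
for n,p in [("A",(.55,-.25,.25)),("B",(.55,.19,.25))]:
    goto(p,R); sleep(.2); s=snapshot("wrist"); save(s,"w"+n,k=1.42); d[n]=s; print(read_clock(),read_joint_positions().round(2))
pickle.dump(d,open("w.pkl","wb"))
```

```text
2.125 [ 0.45  0.38 -0.1   1.7   0.04  1.07 -1.23]
3.9917 [-0.15  0.36 -0.3   1.74  0.12  1.06 -2.06]
```

View pics/wA.png

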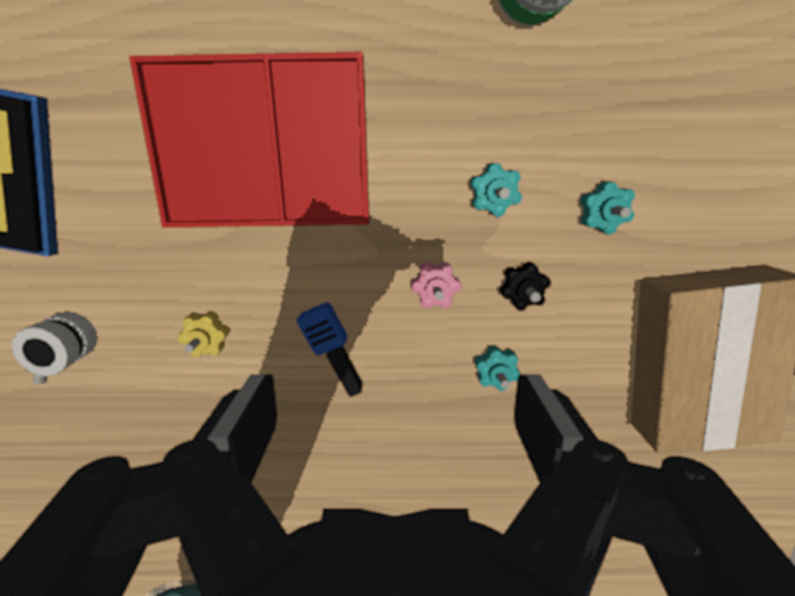

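View pics/wB.png

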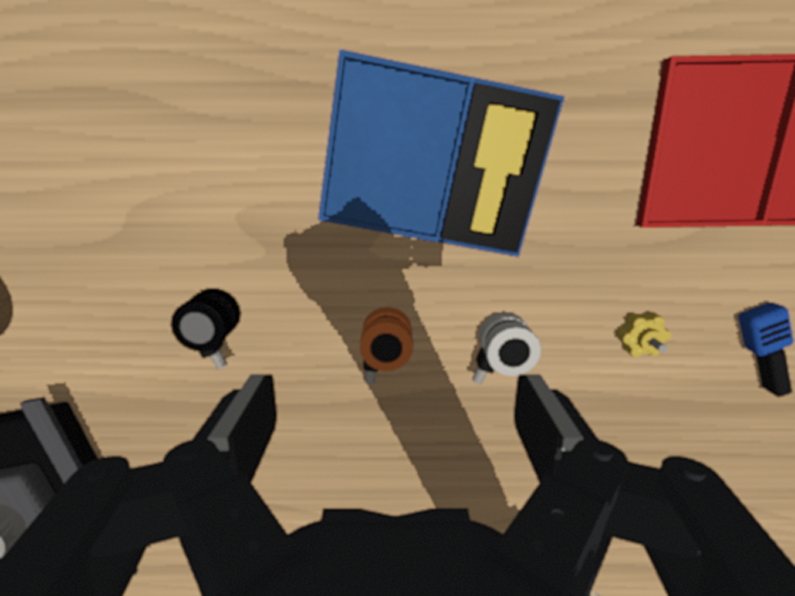

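Wrist view A (shown at 1.42 times) has the black knob at (525,286), turquoise look-alikes at (495,190), (608,207) and (498,368), pink at (436,286), the lever at (330,345) and the red tray at (255,140). Wrist view B has the black castor hub at (197,328), orange at (386,345), light grey at (514,350), and the blue tray with its pocket at (505,165). I'll enlarge the candidates in one montage.

Run:
```python
from h import *
import pickle
d=pickle.load(open("w.pkl","rb"))
def cr(n,x,y,w=64,h=48): 
    c=cv2.resize(d[n]["color"][y:y+h,x:x+w],(400,300),interpolation=cv2.INTER_CUBIC)
    for i in range(0,w,8): cv2.line(c,(int(i*400/w),0),(int(i*400/w),6 if i%16 else 14),(255,0,0),2)
    for i in range(0,h,8): cv2.line(c,(0,int(i*300/h)),(6 if i%16 else 14,int(i*300/h)),(255,0,0),2)
    return c
m=np.vstack([np.hstack([cr("B",114,216,64,48),cr("B",328,222)]),np.hstack([cr("A",336,178),cr("A",200,206,96,72)])])
cv2.imwrite("pics/m.png",m[:,:,::-1])
```

```text
(no output)
```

View pics/m.png

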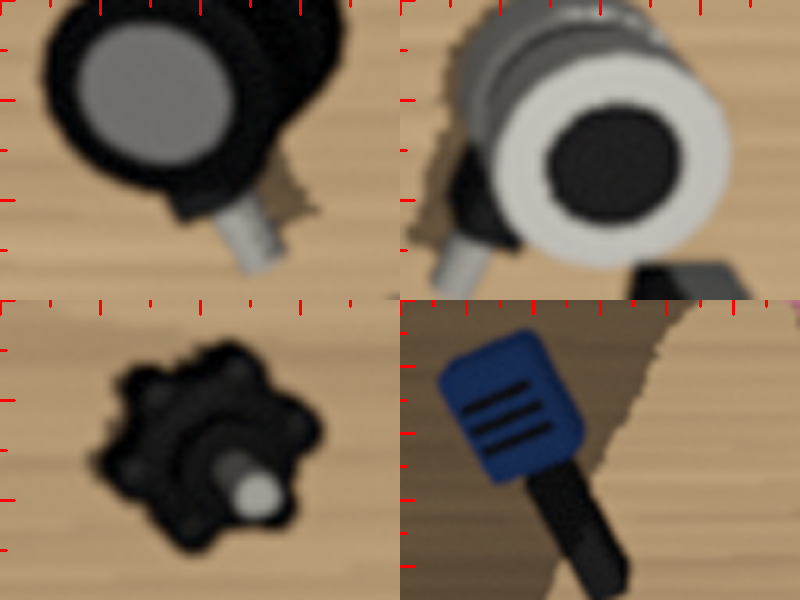

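The crops confirm four parts:
- **Black castor:** grey hub spot, at the top left of the montage.
- **Light grey castor:** black hub spot, at the top right.
- **Black star knob:** stud up, at the bottom left.
- **Lever:** blue paddle, at the bottom right.

Next I'll compute their poses.

Run:
```python
from h import *
import pickle
d=pickle.load(open("w.pkl","rb")); A,B=d["A"],d["B"]
for n,hub,e,st in [("black",(138.8,230.9),(155.9,257.9),(151.6,248.8)),("grey",(362.2,248.4),(336.3,268.4),(340,260.4))]:
    c=p2w(B,hub,.044)[:2]; E=p2w(B,e,.026)[:2]; S=p2w(B,st,.027)[:2]; v=E-c
    w=S-E
    print(n,c.round(4),np.hypot(*v).round(4),"yaw by end",np.degrees(np.arctan2(v[1],v[0])-np.arctan2(12,-50)).round(1),"by stem",np.degrees(np.arctan2(w[1],w[0])).round(1))
print("knob",p2w(A,(376.8,209.7),.042).round(4),p2w(A,(369.6,202),.014).round(4))
P=p2w(A,(220.4,218.5),.022);Q=p2w(A,(251.4,274.4),.022);v=P-Q
print("lever",((P+Q)/2).round(4),np.hypot(*v[:2]),np.degrees(np.arctan2(v[1],v[0])))
for n,s,cs in [("blue",B,[(343,50),(563,97),(519,255),(320,220)]),("red",A,[(131,57),(362,52),(369,222),(162,226)])]:
    W=np.array([p2w(s,np.array(c)/1.42,.012)[:2] for c in cs]); print(n,W.round(3).tolist(),W.mean(0).round(4),cv2.minAreaRect((W*1000).astype(np.float32)))
    for q in ([0,1],[3,2],[3,0],[2,1]): e=W[q[1]]-W[q[0]]; print(np.hypot(*e).round(4),np.degrees(np.arctan2(e[1],e[0])).round(1))
```

```text
black [0.4828 0.3669] 0.0494 yaw by end -336.6 by stem 13.9
grey [0.4574 0.0762] 0.0492 yaw by end -21.5 by stem -17.5
knob [ 0.5098 -0.378   0.042 ] [ 0.5112 -0.377   0.014 ]
lever [ 0.4474 -0.1945  0.022 ] 0.0949311936008991 24.517956216607228
blue [[0.712, 0.229], [0.678, 0.047], [0.543, 0.071], [0.576, 0.255]] [0.627  0.1504] ((627.5560302734375, 150.77224731445312), (187.44920349121094, 139.1778106689453), 79.84024810791016)
0.1855 -100.8
0.1874 -100.1
0.1392 -11.0
0.1369 -10.2
red [[0.706, -0.039], [0.71, -0.226], [0.573, -0.229], [0.569, -0.04]] [ 0.6396 -0.1336] ((639.5785522460938, -133.2261962890625), (137.09219360351562, 189.57110595703125), 1.0505719184875488)
0.1875 -88.9
0.1896 -88.9
0.137 0.3
0.1371 1.2
```

```bash
cat >> h.py <<'E'
TR={"blue":(np.array([.627,.1505]),np.radians(-10.6)),"red":(np.array([.6396,-.1336]),np.radians(1.0))}
def tray(n,x,y):
    o,t=TR[n]; return o+np.array([np.cos(t)*x-np.sin(t)*y,np.sin(t)*x+np.cos(t)*y])
def choose(xy,a,z=.14):
    best=min(((abs(q[6]),b) for b in (a,a+np.pi) if (q:=inverse_kinematics([*xy,z],down(b))) is not None))
    return best[1]
def pick(xy,a,z,op=1.0,sq=40,zt=.14):
    goto([*xy,zt],down(a)); grip(op,sq); move_l([*xy,z+.03],v=.15); move_l([*xy,z],v=.06)
    print("F down",read_ft_force().round(1)); grip(0.0,sq); print("w",round(read_grip_width(),3),"f",read_grasp_force())
    move_l([*xy,z+.02],v=.05); move_l([*xy,zt],v=.15); print("lift w",round(read_grip_width(),3),"F",read_ft_force().round(1),"t",read_clock())
def place(xy,a,z,op,zt=.14):
    goto([*xy,zt],down(a)); sleep(.1); f0=read_ft_force()[2]; move_l([*xy,z+.015],v=.15)
    for k in range(15):  # feel for the floor
        zz=z+.015-.001*(k+1); move_l([*xy,zz],v=.03)
        if read_ft_force()[2]-f0>3: break
    print("set at",round(zz,4),"target",z,"F",(read_ft_force()[2]-f0).round(2))
    grip(op); sleep(.2); move_l([*xy,zz+.05],v=.08); move_l([*xy,zt],v=.2); print("t",read_clock())
E
python3 - <<'E'
from h import *
c=np.array([.4574,.0762]); a=choose(c,np.radians(70)); print(np.degrees(a),inverse_kinematics([*c,.14],down(a)))
pick(c,a,.009); goto_xy=tray("red",.01,.038)
save(snapshot("wrist"),"g1")
place(goto_xy,a+np.radians(21),.010,.75)
save(snapshot("wrist"),"g2")
E
```

```text
70.0 [ 0.43437655  0.41323957 -0.79466413  2.08454558  0.4100058   0.80226763
  0.61199057]
F down [-0.7  0.9 -0.5]
w 0.578 f 40.95176808536053
lift w 0.576 F [-0.9  0.8 -0.7] t 9.825
set at 0.012 target 0.01 F 6.2
t 16.9667
```

View pics/g2.png

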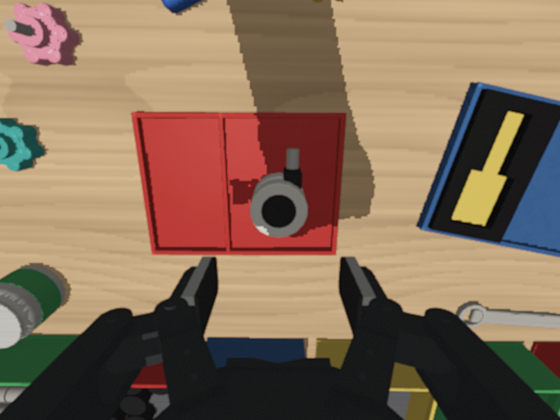

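The grey castor lies flat in the larger red compartment, hub at (279,205). Next are the black castor and the knob.

Run:
```python
from h import *
c=np.array([.4828,.3669]); a=choose(c,np.radians(110)); print(np.degrees(a))
pick(c,a,.009); assert .5<read_grip_width()<.65
place(tray("blue",.01,.038),a-np.radians(30),.010,.75)
save(snapshot("wrist"),"b2")
c=np.array([.5108,-.3773]); a=choose(c,np.radians(55)); print(np.degrees(a))
pick(c,a,.001,op=.85,sq=30); assert .45<read_grip_width()<.62
save(snapshot("wrist"),"k1")
```

```text
110.0
F down [0.6 0.4 0.1]
w 0.574 f 41.39750361442566
lift w 0.574 F [-0.2 -0.5 -1.1] t 22.5
set at 0.012 target 0.01 F 5.25
t 29.5417
235.0
F down [-0.   0.5  0.2]
w 0.522 f 30.711076855659485
lift w 0.527 F [-0.1  0.2 -0.9] t 35.3
```

View pics/b2.png

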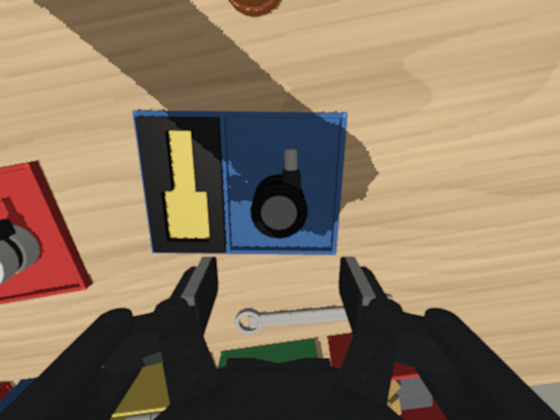

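View pics/k1.png

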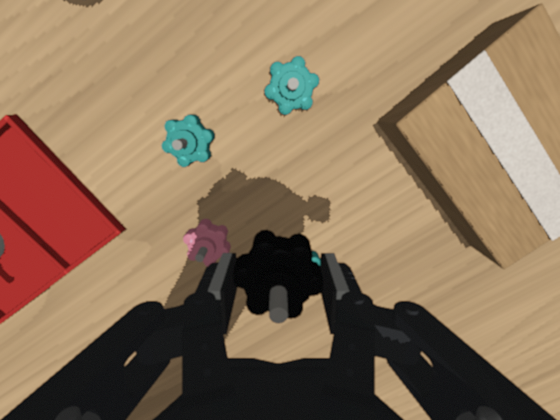

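The black castor is flat in blue's larger compartment, hub at (279,212). The black knob hangs level in the fingers at (279,270). I'll place it, then take precise views of the pocket and the lever.

Run:
```python
from h import *
import pickle
place(tray("red",0,-.054),np.radians(181),.002,.75)
d={"red":snapshot("wrist")}; save(d["red"],"k2")
t=TR["blue"][1]
p=tray("blue",0,-.054); a=t-np.pi/2; print(np.degrees(a))
# pocket: camera centred over it; tool x along tray x
p2=p+.03*np.array([np.cos(t),np.sin(t)])
goto([*p2,.14],down(a)); sleep(.2); d["pocket"]=snapshot("wrist"); print(read_joint_positions().round(2))
l=np.array([.4474,-.1945]); th=np.radians(24.5); p2=l+.03*np.array([np.cos(th),np.sin(th)])
goto([*p2,.14],down(th-np.pi/2)); sleep(.2); d["lever"]=snapshot("wrist"); print(read_joint_positions().round(2),read_clock())
pickle.dump(d,open("w2.pkl","wb"))
m=np.hstack([cv2.resize(d[k]["color"][60:300,120:440],(400,300),interpolation=cv2.INTER_CUBIC) for k in ("pocket","lever")])
m=np.vstack([m,cv2.resize(d["red"]["color"],(400,300)).repeat(1,0) if 0 else np.hstack([cv2.resize(d["red"]["color"],(400,300)),np.zeros((300,400,3),np.uint8)])])
cv2.imwrite("pics/m2.png",m[:,:,::-1])
```

```text
set at 0.004 target 0.002 F 6.14
t 42.6333
-100.60000000000001
[-0.77  0.71  0.86  1.71 -0.62  1.02 -1.45]
[-0.35  0.44  0.81  2.06 -0.44  0.81 -0.42] 45.4917
```

View pics/m2.png

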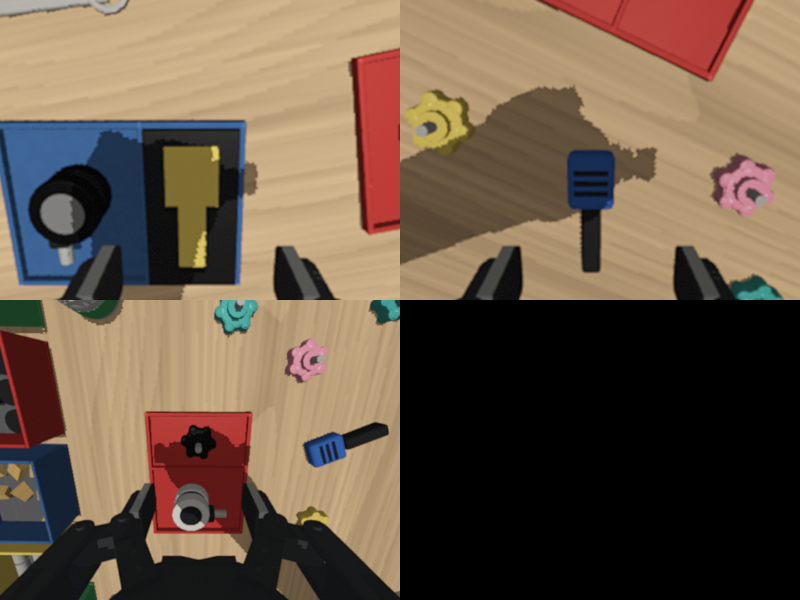

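The knob is on red's smaller floor, stud up, at (198,440) in the lower-left panel. The pocket (192,205) and the lever (590,210) are both unobstructed. I'll measure those two by segmentation.

```bash
cat > meas.py <<'E'
from h import *
import pickle
d=pickle.load(open("w2.pkl","rb"))
def loc(s,m,z,o,t):
    v,u=np.nonzero(m); W=np.array([p2w(s,(a,b),z)[:2] for a,b in zip(u,v)])-o
    return W@np.array([[np.cos(t),-np.sin(t)],[np.sin(t),np.cos(t)]])
def comp(m,uv):
    m=cv2.morphologyEx(m.astype(np.uint8),cv2.MORPH_CLOSE,np.ones((3,3))); n,l=cv2.connectedComponents(m); return l==l[uv[1],uv[0]]
def line(L,x0,x1,w=.002):
    b=[(x,L[abs(L[:,0]-x)<w,1].min(),L[abs(L[:,0]-x)<w,1].max()) for x in np.arange(x0,x1,.004)]
    b=np.array(b); return np.c_[b[:,0],(b[:,1]+b[:,2])/2,b[:,2]-b[:,1]]
def show(n,L9,near,C1,C2):
    print(n,"far x",np.percentile(L9[:,0],.2).round(4),"near x",np.percentile(near[:,0],99.8).round(4))
    for C in (C1,C2): print(" mid y",C[:,1].mean().round(4),"width",C[:,2].mean().round(4),"slope deg",np.degrees(np.polyfit(C[:,0],C[:,1],1)[0]).round(2))
    C=np.r_[C1,C2]; f=np.polyfit(C[:,0],C[:,1],1); print(" all: slope",np.degrees(f[0]).round(2),"y at 0",f[1].round(4))
if __name__=="__main__":
    s=d["pocket"]; h=cv2.cvtColor(s["color"],cv2.COLOR_RGB2HSV).astype(int)
    m=comp((h[...,0]>18)&(h[...,0]<35)&(h[...,1]>130)&(h[...,2]>60),(120+int(192*.8),60+int(180*.8)))
    o,t=tray("blue",0,-.054),TR["blue"][1]; L=loc(s,m,.009,o,t)
    show("pocket",L,loc(s,m,.019,o,t),line(L,-.045,-.005),line(L,.012,.04))
    s=d["lever"]; c=s["color"].astype(int); h=cv2.cvtColor(s["color"],cv2.COLOR_RGB2HSV).astype(int)
    m=comp(((h[...,0]>100)&(h[...,0]<130)&(h[...,1]>120))|(c.max(2)<48),(120+int(190*.8),60+int(180*.8)))
    o,t=np.array([.4474,-.1945]),np.radians(24.5); L=loc(s,m,.022,o,t)
    show("lever",L,loc(s,m,0,o,t),line(L,-.045,-.005),line(L,.012,.04))
E
python3 meas.py
```

```text
pocket far x -0.055 near x 0.0528
 mid y 0.0012 width 0.0229 slope deg 1.02
 mid y 0.0015 width 0.0426 slope deg -1.14
 all: slope 0.39 y at 0 0.0013
lever far x -0.0499 near x 0.0441
 mid y 0.0047 width 0.0126 slope deg -1.02
 mid y 0.0045 width 0.0326 slope deg -1.64
 all: slope -0.37 y at 0 0.0046
```

Run:
```python
from h import *
u=lambda t:np.array([np.cos(t),np.sin(t)]); n=lambda t:np.array([-np.sin(t),np.cos(t)])
th0=np.radians(24.5); th=np.radians(24.1); c=np.array([.4474,-.1945])-.0018*u(th0)+.0046*n(th0); g=c+.017*u(th)
pick(g,th-np.pi/2,.009,op=.8,sq=50); assert .3<read_grip_width()<.5
tp=TR["blue"][1]+np.radians(.4); t=TR["blue"][1]
p=tray("blue",-.001,-.054+.0013)+.017*u(tp)
goto([*p,.14],down(tp-np.pi/2)); sleep(.2); f0=read_ft_force(); move_l([*p,.034],v=.15)
s=snapshot("wrist"); save(s,"l1"); import pickle; pickle.dump(s,open("l1.pkl","wb"))
z=.034
while z>.0175:
    z-=.001; move_l([*p,z],v=.03); f=read_ft_force()-f0
    if f[2]>5: break
print("z",z,"F",f.round(1),"w",read_grip_width(),"tcp",read_tcp_pos().round(4),p,read_clock())
save(snapshot("wrist"),"l2")
```

```text
F down [ 0.2  0.5 -0.3]
w 0.405 f 50.43743133544922
lift w 0.409 F [-0.1  0.6 -0.6] t 49.2833
z 0.017999999999999988 F [-1.2 -0.1  6.3] w 0.40538292212574817 tcp [0.6332 0.0959 0.0186] [0.63305415 0.09587282] 55.6417
```

It met the bottom at exactly the expected height, so I'll release, press gently from above, and check.

Run:
```python
from h import *
p=read_tcp_pos()[:2]; t=np.radians(-10.2)
grip(.6); sleep(.2); move_l([*p,.07],v=.1); grip(0.0,30); f0=read_ft_force()[2]
c=p-.007*np.array([np.cos(t),np.sin(t)])
move_l([*c,.036],v=.1); z=.036
while z>.029:
    z-=.001; move_l([*c,z],v=.03)
    if read_ft_force()[2]-f0>8: break
print("top at",z,read_tcp_pos()[2],read_ft_force()[2]-f0)
move_l([*c,.14],v=.15); grip(1.0)
q=tray("blue",.03,-.054); goto([*q,.16],down(np.radians(-100.6))); sleep(.2)
w=snapshot("wrist"); b=snapshot("scene"); print(read_clock())
m=np.hstack([cv2.resize(w["color"][60:300,120:440],(400,300),interpolation=cv2.INTER_CUBIC),cv2.resize(b["color"][120:330,130:410],(400,300),interpolation=cv2.INTER_CUBIC)])
cv2.imwrite("pics/f.png",m[:,:,::-1])
```

```text
top at 0.029999999999999992 0.031141199970056405 8.944392495528689
61.625
```

View pics/f.png

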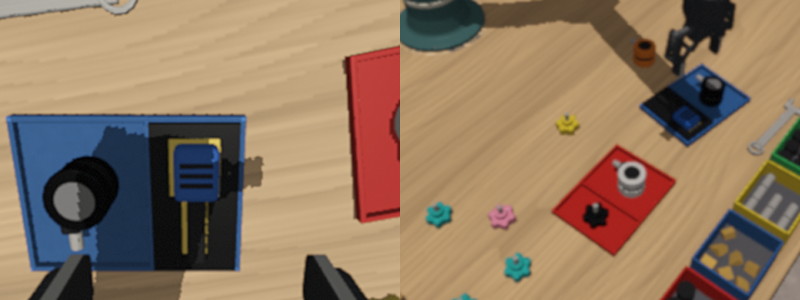

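The lever is seated at (195,195) with its top measured at 31 mm, which means fully home. The castors and knob are in their trays, and the spares are untouched.

```bash
python3 -c "
from cell import *
print(close_job())"
```

```text
the job is handed in; nothing more can be done
None
```

Both kits are made up and the job was handed in at about 62 s of the 99 s allowed; the final pictures and force readings showed every part in place and the spares unmoved, but no verdict came back.

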